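# Wind the sprung take-up wheel and lock it with its pin

## Task

Lock the spring-loaded take-up wheel for service: lift the steel locking pin out of its wooden block, put it through the hole in the wheel, and with it wind the wheel counter-clockwise against the spring until you feel the pin find the locking hole in the plate beneath. Push the pin gently home until its collar sits on the wheel and let go, so that the pin alone holds the wheel wound. Never force the pin, and leave the other things where they are.

Things in the scene. Friction and masses are not known exactly. Their poses are not given: they have to be found in the camera images.
- unit: take-up unit fixed to the bench: wooden plinth 200 x 205 x 45 mm, on it a grey base plate 8 mm thick, over it a dark steel hand wheel (rim 168 mm across, vertical axis, flat top 83 mm above the bench, hub nut to 92 mm). Origin on the bench, on the wheel's axis; z up. More than 50 N between the pin and the unit (wheel and index plate included) counts as forcing it
- wheel (a joint): angle of the wheel, rad: 0 at its rest stop, where the spring holds it; grows counter-clockwise from above, to the end stop at 1.25. The spring pulls back with 0.15 N m plus 0.2 N m per rad (2.5 N at the hole at rest, about 5 N where it locks); let go, it springs back. So loaded, the pin rubs in the wheel's hole with about 3 N and leans in the fingers, lagging by up to 6 mm
- wheel_hole (a point): centre of the wheel's hole at its top edge, 83 mm above the bench, 60 mm from the wheel's axis, turning with it: through hole 11.5 mm wide, 1.5 mm chamfer, in a square boss 34 mm wide and 10 mm thick. At wheel angle 0 it lies 140 degrees counter-clockwise from the unit's +x axis
- pin: loose upright steel locking pin, 73 mm long, about 0.09 kg: shank 10 mm in diameter, 28 mm long, 2 mm chamfer at the tip; then a collar 26 mm in diameter, 5 mm thick; then a round grip 20 mm in diameter, 40 mm long. Origin at the tip, z towards the grip. Tip height: 47 mm in its block, 70 mm on the index plate, 55 mm when fully home
- pin_tip (a point): centre of the pin's tip (its origin)
- block: wooden tool block fixed to the bench, 110 x 50 mm, 75 mm tall; origin at its underside, centre. The pin stands in the hole at x = -28 mm, collar on the block's top (hole 13 mm wide, 40 mm deep); a steel punch stands in the hole at x = +28 mm
- punch: steel hole punch 18 mm thick, 107 mm tall, standing in the block beside the pin, its top 142 mm above the bench; stays there. Origin at its foot
- spool: spool of thread, 58 mm across and 60 mm tall; bystander
- dye_pot: round tin, 70 mm across and 50 mm tall; bystander
- plate_level (a point): point on the wheel's axis level with the top of the index plate (70 mm above the bench), the flat steel plate under the wheel. Its one through hole (12 mm, 1.5 mm chamfer, 60 mm from the axis, 17 mm deep) lies under the wheel's hole at a wheel angle between 0.44 and 0.96, set anew each time and not measured: find it by feel, the pin's tip on the plate under light pressure of a few N

How it is judged (in metres and radians):
On the way, in this order (a step that is already met when the one before it is completed fails the run):
1. the pin stands in the wheel's hole while the wheel is still at rest (horizontal distance between pin_tip and wheel_hole below 0.006 m and z of pin_tip in the frame of unit below 0.08 m and value of joint wheel below 0.25 rad), for 0.1 s.
2. the wheel is wound against its spring with the pin in its hole (horizontal distance between pin_tip and wheel_hole below 0.006 m and z of pin_tip in the frame of unit below 0.08 m and value of joint wheel above 0.38 rad), for 0.1 s.
At the end, for the whole second after the job is handed in: the pin is released and at rest, upright (within 0.15 rad), through the wheel's hole (tip within 6 mm of its axis) and down in the locking hole to within 4 mm of fully home (tip less than 59 mm above the bench), and the wheel stands still, held wound at more than 0.4 rad (z of pin_tip in the frame of unit below 0.059 m and horizontal distance between pin_tip and wheel_hole below 0.006 m and angle between pin's own z axis and vertical below 0.15 rad and value of joint wheel above 0.4 rad and linear speed of pin below 0.02 m/s and not (velocity of joint wheel above 0.05 rad/s) and not (velocity of joint wheel below -0.05 rad/s)); the robot touches nothing.
It fails at once if the pin is forced: more than 50 N between it and the take-up unit (contact force between pin and unit above 50 N).
It fails at once if a bystander (punch, spool or tin) is moved more than 30 mm (distance of any of punch, spool, dye_pot from where it was at the start of the episode above 0.03 m).
It also fails if it takes over 54 s, if anything falls off the work surface, if the arm or the gripper's body presses on something with over 40 N, if the wrist force passes 120 N, or if a joint passes its speed limit or range.

## Robot

A 6-joint arm with a two-finger parallel gripper is mounted at the origin on the work surface; the furniture and walls round the work are solid. World frame = base frame: x ahead of the robot, y to its left, z up, the work surface at z = 0. Lengths are in m, angles in degrees, forces in N, time in s.
With the tool pointing down it reaches from about 0.3 to 0.75 m from the base axis. Payload 8.5 kg.
Tool frame: the origin (TCP) lies at the very end of the fingers, on their centre line; the grasp point (between the pads) lies 19 mm behind it; z points along the fingers, y is the line along which they close (so a half turn about z gives the same grasp; the last joint's range is limited). The gripper opens to 85 mm and grips with 20 to 120 N. Pads are 22 mm wide; open, the fingers measure 114 mm over their backs; the gripper's body (76 mm by 85 mm) begins 54 mm behind the grasp point. The pads swing forward as they close: fully open they stand 13 mm farther back than shut.
Start: joints at [58.596, 21.807, 74.336, -0, 83.858, -12.336], TCP at [0.18, 0.52, 0.231] pointing down, gripper open.
Joint ranges: [-178.18, 178.18], [-50.72, 133.34], [12.68, 142.11], [-81.47, 261.47], [9.98, 163.14], [-165.26, 165.26]. Speed limits (degrees/s): [136.94, 136.94, 180, 180, 180, 180].

## Interface

Orientations are given as a 3x3 rotation matrix whose columns are the frame's x, y, z axes.
In Python, from rig import env, optics, spotter gives the robot as it stands.
- The arm moves only by the shell command python3 -m crank 'ROWS' [FORCE]. ROWS is JSON, one flat list of numbers, 5 for each row, row after row: the finger opening in cm, from 0 to 8.54, then the shift along the tool's x, y, z in cm, then the turn about the tool's z in rad. A call has exactly 8 rows; each row shifts and turns the commanded pose from where the row before left it, along the tool's axes as they then stand; what a row does not reach is not made up. A row lasts 1/12 s, in which the tool goes at most 41.7 mm and 7.16 degrees, less where a joint would pass 70% of its speed; a pose out of reach is approached as far as the arm can. A call is refused whole if a number of a shift passes 4.17 or a number of a turn 0.125, either way. A call with a gripper value outside its range is refused whole. The fingers move at their own pace and stop on an object; FORCE is the grip in N (left out, the last holds). Time passes only in rows, so rows that do not move let the fingers close, or fill a call up. It gives the time, the measured TCP pose, the force, the opening and the grip force at its end, in the units of the state.
- env.observe(): the state, without advancing time (a new reading comes with each control period).
- optics.get_image(name): name is "scene" or "side" or "wrist"; returns a dict with "color" (384x512x3 uint8, red, green, blue), "intrinsics" (3x3 intrinsics, pixels), "distortion" ([k1, k2, p1, p2, k3] as OpenCV has them; the pictures are not rectified), "pose" (4x4, takes a point from camera to world coordinates). Camera axes: x right, y up, looking along -z (the intrinsics and any distortion apply to the point x, -y, -z); pixel columns grow to the right and rows downward; lengths in m; the calibration is good to about 2 mm. A picture is of the moment at which its call begins. There is no depth.
- env.close_job(): hands the job in; it is judged then, once.
Trained networks look in a picture, given as the dict that the camera call returned (one of the last four; its "shot" number tells which), for a name from the list of things; names that differ only in an ending like _2 or _b are one class to them, and where a whole thing is asked for, a point or a joint stands for the part that bears it (a point fixed in the world has none). Each returns a list of dicts, best first, with "score" (0 to 1); they miss things now and then, are a little off and sometimes report something else, mostly with a low value. They report only what shows in the picture. A call takes as long as a camera call.
- spotter.look_for(picture, query): "at" ([column, row] as shares, 0 to 1, of the picture: columns of its width, rows of its height, amid what is visible of it).
The state is a dict: "time_s": time; "q": joint angles; "qvel": joint speeds; "joint_efforts": joint torques, N m; "position": TCP position; "tool_rot": TCP orientation; "ft_force": force on the tool from outside, world axes, zero at the start; "wrist_torque": the same for the moment, N m; "grip_width": finger opening in m; "gripper_force": force on a finger pad.
Only numpy, scipy, OpenCV 4.12 (cv2) and the standard library are available. Lean on these libraries where they do the work, as an engineer would, in place of code of your own. Each camera call takes 0.05 s, during which the arm holds its last target. There are 200 camera calls.

## Working session

There is one attempt and no reset: what is moved stays moved. The work goes in short steps, Python scripts to look and compute and a shell command to move; the robot and the scene stay as the last step left them, time stands still between calls to the robot, and variables do not carry over. Pictures are saved under pics/ and viewed, at most 10 in all, crops included, and the job is handed in when it is done.

```bash
mkdir -p pics; cat > h.py <<'E'
import numpy as np, cv2, sys
from rig import env, optics, spotter
def ray(p,uv):
    n=cv2.undistortPoints(np.array([[uv]],float),np.array(p['intrinsics'],float),np.array(p['distortion'],float))[0,0]
    T=np.array(p['pose']); d=T[:3,:3]@np.array([n[0],-n[1],-1.]); return T[:3,3],d/np.linalg.norm(d)
def atz(p,uv,z):
    o,d=ray(p,uv); return o+d*(z-o[2])/d[2]
def proj(p,X):
    T=np.array(p['pose']); c=T[:3,:3].T@(np.array(X,float)-T[:3,3]); c=np.array([c[0],-c[1],-c[2]])
    return cv2.projectPoints(c[None],np.zeros(3),np.zeros(3),np.array(p['intrinsics'],float),np.array(p['distortion'],float))[0][0,0]
def px(p,h): return np.array(h['at'])*[512,384]
def save(p,n): cv2.imwrite('pics/'+n,p['color'][:,:,::-1])
E
python3 - <<'E'
from h import *
np.set_printoptions(precision=4,suppress=True)
s=env.observe(); print(s['time_s'],s['position'],s['tool_rot'],s['ft_force'],s['grip_width'])
ims=[]
for c in ['scene','side','wrist']:
    p=optics.get_image(c); ims.append(p['color']); print(c,np.array(p['pose'])[:3].round(3).tolist())
    for q,z in [('unit',.08),('wheel_hole',.083),('wheel',.083),('pin',.1),('block',.06),('punch',.12),('spool',.03),('dye_pot',.025)]:
        for h in spotter.look_for(p,q)[:2]:
            if h['score']>.2:print(q,round(h['score'],2),px(p,h).round(1),atz(p,px(p,h),z))
cv2.imwrite('pics/a.png',cv2.resize(np.hstack(ims[:2]),(800,300))[:,:,::-1])
cv2.imwrite('pics/w.png',ims[2][:,:,::-1])
E
```

```text
0.0 [0.1795 0.5196 0.2307] [[-0.9451  0.3267 -0.0008]
 [ 0.3267  0.9451 -0.0013]
 [ 0.0003 -0.0015 -1.    ]] [ 0.4084 -0.4097 -0.3256] 0.08532008900853419
scene [[-0.493, 0.402, -0.772, -0.187], [-0.87, -0.228, 0.437, 0.44], [-0.0, 0.887, 0.462, 0.479]]
unit 0.6 [268.3 199. ] [0.4322 0.0538 0.08  ]
wheel_hole 0.81 [269.1 180.6] [0.5064 0.0062 0.083 ]
wheel_hole 0.28 [304.8 171.5] [ 0.5069 -0.1016  0.083 ]
wheel 0.95 [264.5 184. ] [0.4958 0.0256 0.083 ]
pin 0.57 [132.9 233.5] [0.4109 0.3544 0.1   ]
pin 0.42 [123.5 250. ] [0.3686 0.3802 0.1   ]
block 0.83 [126.6 251.3] [0.4202 0.3697 0.06  ]
punch 0.73 [266.9 198.9] [0.3717 0.0948 0.12  ]
punch 0.48 [116.5 216. ] [0.4528 0.3715 0.12  ]
spool 0.93 [330.1 176.2] [ 0.5382 -0.2171  0.03  ]
dye_pot 0.87 [302.3 171.7] [ 0.6111 -0.1737  0.025 ]
side [[0.155, 0.711, -0.686, -0.496], [-0.988, 0.113, -0.106, -0.105], [0.002, 0.694, 0.72, 1.122]]
unit 0.61 [259.7 201.7] [0.4611 0.0091 0.08  ]
unit 0.6 [257.8 193.4] [0.4929 0.0191 0.08  ]
wheel_hole 0.7 [258.7 190.2] [0.5032 0.0179 0.083 ]
wheel 0.81 [259.8 189.6] [0.5061 0.0152 0.083 ]
pin 0.61 [137.7 191.3] [0.4282 0.3565 0.1   ]
block 0.62 [142.4 200.8] [0.4295 0.3493 0.06  ]
punch 0.62 [141.8 174.5] [0.4771 0.3564 0.12  ]
spool 0.48 [332.4 218.3] [ 0.4753 -0.2028  0.03  ]
dye_pot 0.53 [315.2 192.2] [ 0.5777 -0.1472  0.025 ]
wrist [[0.326, -0.896, -0.301, 0.103], [0.945, 0.309, 0.103, 0.547], [0.001, -0.318, 0.948, 0.373]]
wheel_hole 0.22 [192.2 350.2] [0.365 0.375 0.083]
block 0.94 [192.5 350. ] [0.3856 0.3619 0.06  ]
```

View pics/a.png

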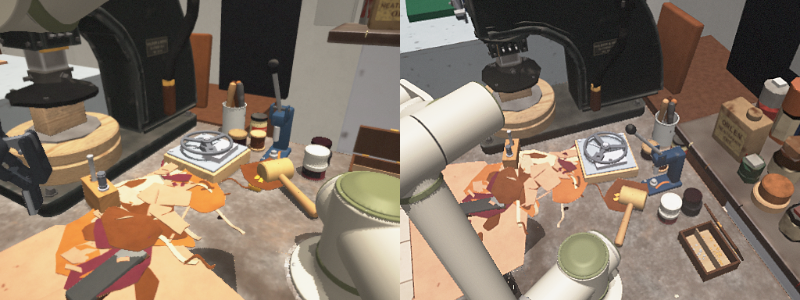

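View pics/w.png

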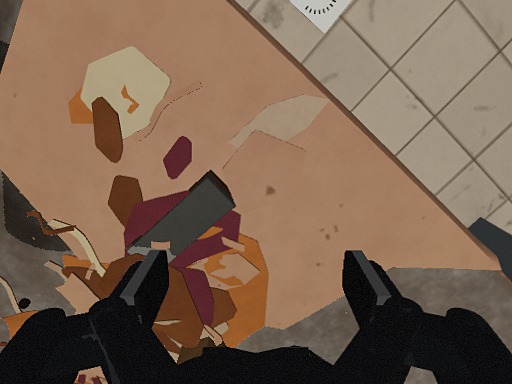

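The scene view (scaled) shows the block near (98,185) left of the unit at (207,148). The wrist view shows only the bench. I'll zoom in on the block and the wheel.

```bash
python3 - <<'E'
from h import *
o=[]
for c,a,b in [('scene',(90,190),(205,150)),('side',(105,155),(215,150))]:
    p=optics.get_image(c); I=p['color']
    for (x,y),w,h in [(a,75,84),(b,125,84)]:
        o.append(cv2.resize(I[y:y+h,x:x+w],(w*4,h*3+h//2) if 0 else (w*4,300)))
r=np.vstack([np.hstack(o[:2]),np.hstack(o[2:])]);print(r.shape)
cv2.imwrite('pics/c.png',r[:,:,::-1])
E
```

```text
(600, 800, 3)
```

View pics/c.png

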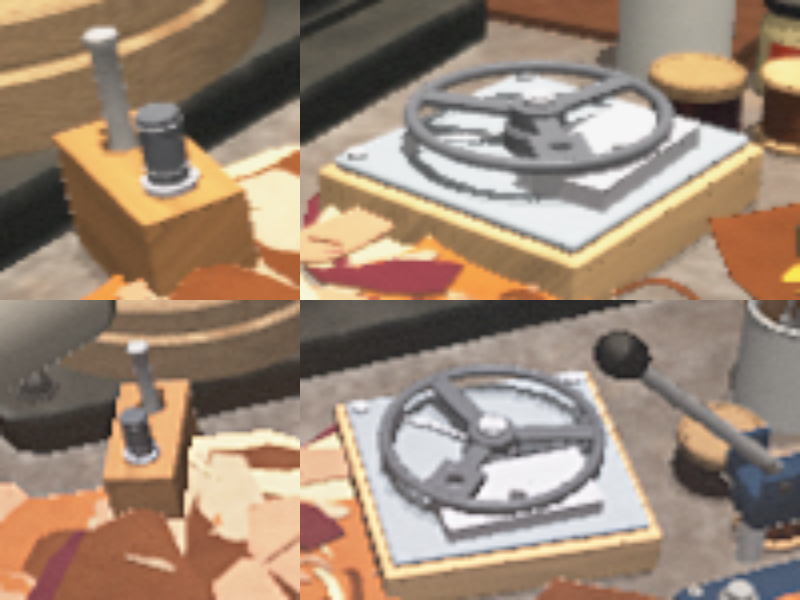

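```bash
python3 - <<'E'
from h import *
np.set_printoptions(precision=4,suppress=True)
A=optics.get_image('scene');B=optics.get_image('side')
f=lambda x,y,ox,oy:(ox+x/4,oy+y/(300/84))
for n,a,b,z in [('pin',f(157,108,90,190),f(132,113,105,155),.12),('collar',f(170,182,90,190),f(140,155,105,155),.08),('punch',f(100,33,90,190),f(137,47,105,155),.142),('hole',f(260,147,205,150),f(159,178,215,150),.083),('hub',f(241,97,205,150),f(194,129,215,150),.092)]:
    print(n,atz(A,a,z),atz(B,b,z))
E
```

```text
pin [0.4261 0.3544 0.12  ] [0.4279 0.3522 0.12  ]
collar [0.4181 0.3565 0.08  ] [0.4201 0.3503 0.08  ]
punch [0.4776 0.3656 0.142 ] [0.4797 0.3614 0.142 ]
hole [0.4577 0.0337 0.083 ] [0.4634 0.0237 0.083 ]
hub [0.5116 0.0142 0.092 ] [0.5131 0.0054 0.092 ]
```

```bash
python3 -m crank '[8.5,-3.5,-0.97,0,0, 8.5,-3.5,-0.97,0,0, 8.5,-3.5,-0.97,0,0, 8.5,-3.5,-0.97,0,0, 8.5,-3.5,-0.97,0,0, 8.5,-3.5,-0.97,0,0, 8.5,-3.5,-0.97,0,0, 8.5,-3.5,-0.97,0,0]' 40
python3 -m crank '[8.5,0,0,0,-0.1, 8.5,0,0,0,-0.1, 8.5,0,0,0,-0.1, 8.5,0,0,0,-0.1, 8.5,0,0,0,-0.1, 8.5,0,0,0,-0.02, 8.5,0,0,0,0, 8.5,0,0,0,0]'
python3 - <<'E'
from h import *
np.set_printoptions(precision=4,suppress=True)
s=env.observe();print(s['time_s'],s['position'],s['tool_rot'].round(3) if hasattr(s['tool_rot'],'round') else s['tool_rot'])
p=optics.get_image('wrist');save(p,'d.png')
for q,z in [('pin',.1),('punch',.13),('block',.06),('wheel_hole',.083)]:
    for h in spotter.look_for(p,q)[:2]: print(q,h['score'],px(p,h),atz(p,px(p,h),z))
print(proj(p,[.424,.353,.12]))
E
```

```text
time_s: 2.22
position: [0.4203, 0.3537, 0.2315]
tool_rot: [[-0.945, 0.327, 0.0], [0.327, 0.945, 0.0], [-0.0, 0.0, -1.0]]
ft_force: [0.4, 0.4, -0.8]
grip_width: 0.085
gripper_force: 0.0
time_s: 2.88
position: [0.4189, 0.355, 0.2313]
tool_rot: [[-0.983, -0.184, -0.0], [-0.184, 0.983, 0.0], [0.0, 0.0, -1.0]]
ft_force: [0.4, 0.3, -0.4]
grip_width: 0.0848
gripper_force: 0.0
2.8833 [0.4189 0.355  0.2313] [[-0.983 -0.184 -0.   ]
 [-0.184  0.983  0.   ]
 [ 0.     0.    -1.   ]]
pin 0.89 [252.5184 186.8928] [0.4255 0.3546 0.1   ]
punch 0.72 [253.9008 206.8992] [0.4334 0.3575 0.13  ]
punch 0.71 [250.5216 249.6   ] [0.4745 0.362  0.13  ]
block 0.7 [251.392  208.8192] [0.4634 0.36   0.06  ]
[250.8644 191.9263]
```

View pics/d.png

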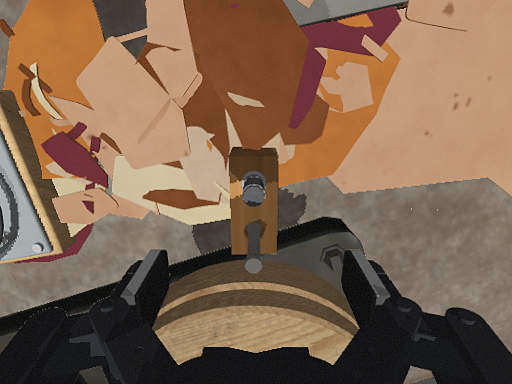

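Pin top is at about (254,190), with the punch top at (253,265) directly below it. The block is aligned with the tool axes. Descending and gripping.

```bash
python3 -m crank '[8.5,-0.5,0,2,0, 8.5,0,0,3,0, 8.5,0,0,3,0, 8.5,0,0,3,0, 8.5,0,0,2,0, 8.5,0,0,1.3,0, 8.5,0,0,0,0, 8.5,0,0,0,0]' 40
python3 - <<'E'
from h import *
p=optics.get_image('wrist');save(p,'e.png');print(proj(p,[.424,.355,.12]))
E
python3 -m crank '[1.5,0,0,0,0, 1.5,0,0,0,0, 1.5,0,0,0,0, 1.5,0,0,0,0, 1.5,0,0,0,0, 1.5,0,0,0,0, 1.5,0,0,0,0, 1.5,0,0,0,0]' 40
```

```text
time_s: 3.8
position: [0.4239, 0.3559, 0.0883]
tool_rot: [[-0.983, -0.186, -0.001], [-0.186, 0.983, -0.0], [0.001, -0.0, -1.0]]
ft_force: [-0.0, -0.0, 0.2]
grip_width: 0.0852
gripper_force: 0.0
[251.1263111  288.88928366]
time_s: 4.52
position: [0.424, 0.3559, 0.0887]
tool_rot: [[-0.983, -0.186, 0.0], [-0.186, 0.983, -0.0], [-0.0, -0.0, -1.0]]
ft_force: [-1.3, -2.3, 4.1]
grip_width: 0.0193
gripper_force: 39.0
```

View pics/e.png

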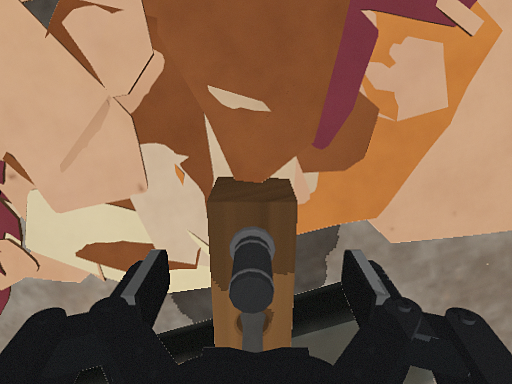

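Grip is on the pin. Lifting, then moving over to the wheel.

```bash
python3 -m crank '[1.5,0,0,-1.5,0, 1.5,0,0,-2.5,0, 1.5,0,0,-3,0, 1.5,0,0,-3,0, 1.5,0,-3,0,0, 1.5,0.5,-4,0,0, 1.5,0.5,-4,0,0, 1.5,0.5,-4,0,0]' 60
python3 -m crank '[1.5,0.5,-4,0,0, 1.5,0.5,-4,0,0, 1.5,0,-4,0,0, 1.5,0,-3,0,0, 1.5,0,-2,0,0, 1.5,0,-0.8,0,0, 1.5,0,0,0,0, 1.5,0,0,0,0]' 60
python3 - <<'E'
from h import *
p=optics.get_image('wrist');save(p,'f.png');s=env.observe()
print(s['position'],proj(p,[.4605,.0287,.083]))
for q,z in [('wheel_hole',.083),('wheel',.083),('pin',.12),('pin_tip',.147)]:
    for h in spotter.look_for(p,q)[:2]: print(q,h['score'],px(p,h),atz(p,px(p,h),z))
E
```

```text
time_s: 5.18
position: [0.4366, 0.2044, 0.1881]
tool_rot: [[-0.982, -0.187, -0.0], [-0.187, 0.982, 0.0], [0.0, 0.0, -1.0]]
ft_force: [1.7, -0.4, 0.1]
grip_width: 0.0185
gripper_force: 58.8
time_s: 5.85
position: [0.4601, 0.0296, 0.1881]
tool_rot: [[-0.983, -0.186, -0.001], [-0.186, 0.983, 0.001], [0.0, 0.001, -1.0]]
ft_force: [0.4, -0.2, -0.6]
grip_width: 0.0188
gripper_force: 58.9
[0.46004792 0.03004306 0.18816571] [252.97740048 189.44030535]
wheel_hole 0.63 [230.0928 212.6976] [0.48523661 0.01300254 0.083     ]
wheel_hole 0.37 [212.8896 190.6176] [ 0.46789302 -0.00467594  0.083     ]
wheel 0.79 [227.2768 215.1168] [0.48795774 0.01094584 0.083     ]
pin 0.68 [504.6784 253.7088] [0.46426697 0.23538263 0.12      ]
pin_tip 0.66 [255.3856 270.1056] [0.49726043 0.03764679 0.147     ]
pin_tip 0.37 [229.12  213.696] [0.45882012 0.01302478 0.147     ]
```

View pics/f.png

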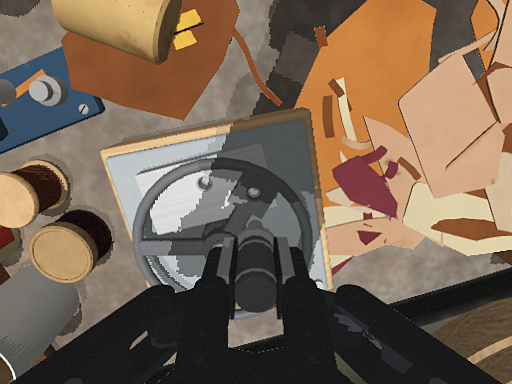

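The wheel's hole shows near (254,192), under the gripped pin. I'll zoom in once to refine it.

```bash
python3 - <<'E'
import cv2
I=cv2.imread('pics/f.png')[150:225,180:280]
cv2.imwrite('pics/g.png',cv2.resize(I,(800,600),interpolation=cv2.INTER_CUBIC))
E
```

```text
(no output)
```

View pics/g.png

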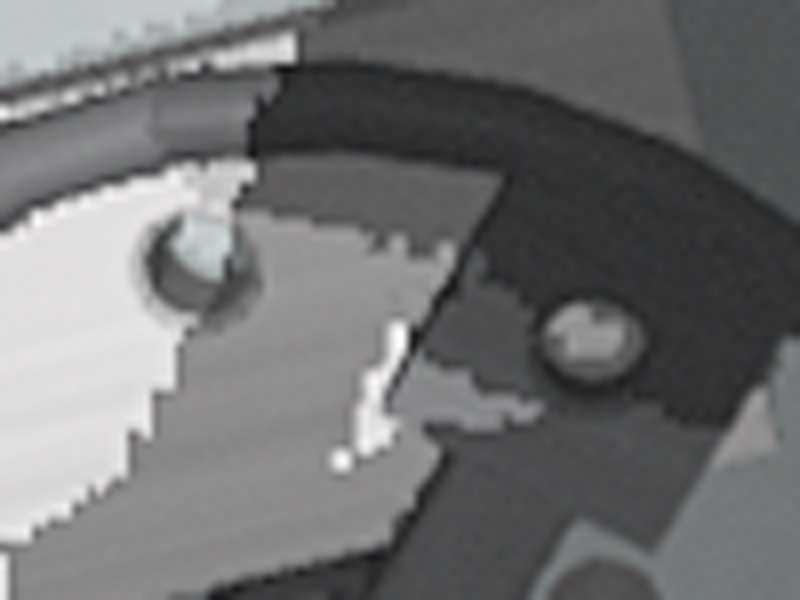

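The wheel's hole is centred at (253.6,192.1). The plate's locking hole also shows, at (205,182.5).

```bash
python3 - <<'E'
from h import *
np.set_printoptions(precision=4,suppress=True)
p=optics.get_image('wrist');s=env.observe();print(s['position'],s['ft_force'])
H=atz(p,(253.6,192.1),.083);L=atz(p,(205,182.3),.070);print(H,L)
# circle centre r=60mm through both
a,b=H[:2],L[:2];m=(a+b)/2;d=b-a;l=np.hypot(*d);n=np.array([-d[1],d[0]])/l
for c in (m+n*np.sqrt(.06**2-l*l/4),m-n*np.sqrt(.06**2-l*l/4)):
    print('hub',c,'wind angle',2*np.arcsin(l/.12),proj(p,[*c,.092]),[np.degrees(np.arctan2(*(q-c)[::-1])) for q in(a,b)])
E
```

```text
[0.4602 0.0298 0.1883] [-0.0077  0.6877 -0.7319]
[0.4629 0.03   0.083 ] [ 0.4664 -0.0134  0.07  ]
hub [0.5204 0.0127] wind angle 0.7431966559733509 [222.1645 252.378 ] [np.float64(163.23650233674974), np.float64(-154.18146592774107)]
hub [0.4089 0.0039] wind angle 0.7431966559733509 [233.2359 124.3461] [np.float64(25.81853407225895), np.float64(-16.763497663250284)]
```

Hole at (0.463, 0.030), hub at about (0.520, 0.0125), wind angle about 0.74 rad. Moving the tip to just above the hole.

```bash
python3 -m crank '[1.5,-0.28,0,1,0, 1.5,0,0,1.5,0, 1.5,0,0,1.5,0, 1.5,0,0,1.2,0, 1.5,0,0,0.5,0, 1.5,0,0,0.2,0, 1.5,0,0,0,0, 1.5,0,0,0,0]' 60
python3 -m crank '[1.5,0,0,0.15,0, 1.5,0,0,0.15,0, 1.5,0,0,0.15,0, 1.5,0,0,0.1,0, 1.5,0,0,0.1,0, 1.5,0,0,0.1,0, 1.5,0,0,0,0, 1.5,0,0,0,0]'
```

```text
time_s: 6.82
position: [0.4634, 0.0296, 0.1299]
tool_rot: [[-0.982, -0.186, 0.001], [-0.186, 0.982, -0.0], [-0.001, -0.0, -1.0]]
ft_force: [-0.5, 0.3, -0.6]
grip_width: 0.0187
gripper_force: 58.9
time_s: 7.48
position: [0.4625, 0.0294, 0.1214]
tool_rot: [[-0.983, -0.186, -0.002], [-0.186, 0.983, -0.0], [0.002, 0.0, -1.0]]
ft_force: [-3.2, -2.5, -1.9]
grip_width: 0.0186
gripper_force: 58.8
```

```bash
python3 -m crank '[1.5,0.05,-0.04,0.1,0, 1.5,0,0,0.1,0, 1.5,0,0,0.1,0, 1.5,0,0,0.1,0, 1.5,0,0,0.1,0, 1.5,0,0,0.1,0, 1.5,0,0,0,0, 1.5,0,0,0,0]'
```

```text
time_s: 8.15
position: [0.4624, 0.0291, 0.1156]
tool_rot: [[-0.983, -0.186, -0.001], [-0.186, 0.983, 0.0], [0.001, 0.0, -1.0]]
ft_force: [-4.6, -2.0, -0.9]
grip_width: 0.0184
gripper_force: 58.8
```

```bash
python3 -m crank '[1.5,0.1,-0.02,0.1,0, 1.5,0,0,0.1,0, 1.5,0,0,0.05,0, 1.5,0,0,0.05,0, 1.5,0,0,0.05,0, 1.5,0,0,0,0, 1.5,0,0,0,0, 1.5,0,0,0,0]'
```

```text
time_s: 8.82
position: [0.4619, 0.0287, 0.1123]
tool_rot: [[-0.983, -0.186, 0.0], [-0.186, 0.983, 0.0], [-0.0, -0.0, -1.0]]
ft_force: [-0.5, 0.7, -1.7]
grip_width: 0.0183
gripper_force: 58.8
```

```bash
python3 - <<'E'
from h import *
th=np.radians(163.2+np.arange(0,66,3)); P=6*np.c_[np.cos(th),np.sin(th)]
D=np.diff(P,axis=0); X=np.array([-.983,-.186]);Y=np.array([-.186,.983])
for i,d in enumerate(D): print(3*i+3,(d@X).round(2),(d@Y).round(2), end=' | ')
E
```

```text
3 0.14 -0.28 | 6 0.12 -0.29 | 9 0.11 -0.3 | 12 0.09 -0.3 | 15 0.08 -0.3 | 18 0.06 -0.31 | 21 0.04 -0.31 | 24 0.03 -0.31 | 27 0.01 -0.31 | 30 -0.01 -0.31 | 33 -0.02 -0.31 | 36 -0.04 -0.31 | 39 -0.05 -0.31 | 42 -0.07 -0.31 | 45 -0.09 -0.3 | 48 -0.1 -0.3 | 51 -0.12 -0.29 | 54 -0.13 -0.28 | 57 -0.15 -0.28 | 60 -0.16 -0.27 | 63 -0.18 -0.26 |
```

```bash
python3 -m crank '[1.5,0.14,-0.28,-0.1,0, 1.5,0.12,-0.29,0,0, 1.5,0.11,-0.3,0,0, 1.5,0.09,-0.3,0,0, 1.5,0.08,-0.3,0,0, 1.5,0.06,-0.31,0,0, 1.5,0,0,0,0, 1.5,0,0,0,0]' 80
```

```text
time_s: 9.48
position: [0.4589, 0.0099, 0.1133]
tool_rot: [[-0.983, -0.186, -0.001], [-0.186, 0.983, 0.0], [0.001, 0.0, -1.0]]
ft_force: [-3.8, 3.7, 0.2]
grip_width: 0.0178
gripper_force: 78.4
```

```bash
python3 -m crank '[1.5,0.1,-0.31,0,0, 1.5,0.06,-0.31,0,0, 1.5,0.02,-0.31,0,0, 1.5,0,-0.31,0,0, 1.5,-0.02,-0.31,0,0, 1.5,0,0,0,0, 1.5,0,0,0,0, 1.5,0,0,0,0]' 80
```

```text
time_s: 10.15
position: [0.4604, -0.0055, 0.1133]
tool_rot: [[-0.983, -0.186, -0.0], [-0.186, 0.983, 0.0], [0.0, 0.0, -1.0]]
ft_force: [-1.9, 3.8, -0.1]
grip_width: 0.0184
gripper_force: 78.4
```

```bash
python3 -m crank '[1.5,-0.04,-0.31,0.05,0, 1.5,0,0,0.05,0, 1.5,0,0,0.05,0, 1.5,0,0,0.05,0, 1.5,0,0,0,0, 1.5,0,0,0,0, 1.5,0,0,0,0, 1.5,0,0,0,0]' 80
```

```text
time_s: 10.82
position: [0.4614, -0.0084, 0.1117]
tool_rot: [[-0.982, -0.186, 0.0], [-0.186, 0.982, -0.0], [-0.0, -0.0, -1.0]]
ft_force: [-3.5, 3.1, 5.7]
grip_width: 0.0182
gripper_force: 79.0
```

```bash
python3 -m crank '[1.5,-0.01,-0.1,0,0, 1.5,-0.01,-0.1,0,0, 1.5,-0.01,-0.1,0,0, 1.5,0,0,0,0, 1.5,0,0,0,0, 1.5,0,0,0,0, 1.5,0,0,0,0, 1.5,0,0,0,0]' 80
```

```text
time_s: 11.48
position: [0.4622, -0.011, 0.1116]
tool_rot: [[-0.983, -0.186, 0.0], [-0.186, 0.983, 0.0], [-0.0, 0.0, -1.0]]
ft_force: [-3.4, 5.1, 4.4]
grip_width: 0.018
gripper_force: 79.1
```

```bash
python3 -m crank '[1.5,-0.02,-0.1,0.02,0, 1.5,-0.02,-0.1,0,0, 1.5,-0.02,-0.1,0,0, 1.5,0,0,0,0, 1.5,0,0,0,0, 1.5,0,0,0,0, 1.5,0,0,0,0, 1.5,0,0,0,0]' 80
```

```text
time_s: 12.15
position: [0.4633, -0.014, 0.1112]
tool_rot: [[-0.982, -0.186, -0.0], [-0.186, 0.982, -0.0], [0.0, -0.0, -1.0]]
ft_force: [-2.7, 3.7, 1.7]
grip_width: 0.0179
gripper_force: 78.8
```

```bash
python3 -m crank '[1.5,-0.02,-0.05,0.03,0, 1.5,-0.02,-0.05,0.03,0, 1.5,0,0,0.03,0, 1.5,0,0,0,0, 1.5,0,0,0,0, 1.5,0,0,0,0, 1.5,0,0,0,0, 1.5,0,0,0,0]' 80
```

```text
time_s: 12.82
position: [0.4637, -0.0149, 0.1102]
tool_rot: [[-0.982, -0.186, -0.001], [-0.186, 0.982, -0.0], [0.001, 0.0, -1.0]]
ft_force: [-3.2, 3.6, 1.6]
grip_width: 0.0179
gripper_force: 78.8
```

```bash
python3 -m crank '[1.5,0,0,0.04,0, 1.5,0,0,0.04,0, 1.5,0,0,0.04,0, 1.5,0,0,0.03,0, 1.5,0,0,0,0, 1.5,0,0,0,0, 1.5,0,0,0,0, 1.5,0,0,0,0]' 80
```

```text
time_s: 13.48
position: [0.4638, -0.015, 0.1087]
tool_rot: [[-0.982, -0.186, -0.001], [-0.186, 0.982, -0.0], [0.001, -0.0, -1.0]]
ft_force: [-3.2, 3.2, 1.9]
grip_width: 0.0181
gripper_force: 78.7
```

The tip is passing below plate level without resistance, so it has found the locking hole. Easing it down.

```bash
python3 -m crank '[1.5,0,0,0.05,0, 1.5,0,0,0.05,0, 1.5,0,0,0.05,0, 1.5,0,0,0.05,0, 1.5,0,0,0.05,0, 1.5,0,0,0.05,0, 1.5,0,0,0,0, 1.5,0,0,0,0]' 80
```

```text
time_s: 14.15
position: [0.4638, -0.0151, 0.1057]
tool_rot: [[-0.982, -0.186, -0.0], [-0.186, 0.982, -0.0], [0.001, -0.0, -1.0]]
ft_force: [-4.5, 2.8, 1.4]
grip_width: 0.0178
gripper_force: 78.7
```

```bash
python3 -m crank '[1.5,0.05,0,0.06,0, 1.5,0,0,0.06,0, 1.5,0,0,0.06,0, 1.5,0,0,0.06,0, 1.5,0,0,0.06,0, 1.5,0,0,0.06,0, 1.5,0,0,0,0, 1.5,0,0,0,0]' 80
```

```text
time_s: 14.82
position: [0.4635, -0.0152, 0.102]
tool_rot: [[-0.983, -0.186, -0.0], [-0.186, 0.983, 0.0], [0.0, 0.0, -1.0]]
ft_force: [-3.0, 4.4, 0.3]
grip_width: 0.0181
gripper_force: 78.6
```

```bash
python3 -m crank '[1.5,0.03,0.03,0.06,0, 1.5,0,0,0.06,0, 1.5,0,0,0.06,0, 1.5,0,0,0.06,0, 1.5,0,0,0.06,0, 1.5,0,0,0.06,0, 1.5,0,0,0,0, 1.5,0,0,0,0]' 80
```

```text
time_s: 15.48
position: [0.4633, -0.0151, 0.0985]
tool_rot: [[-0.983, -0.186, 0.0], [-0.186, 0.983, -0.0], [-0.0, -0.0, -1.0]]
ft_force: [-1.7, 1.7, 1.9]
grip_width: 0.0179
gripper_force: 78.6
```

```bash
python3 -m crank '[1.5,0,0,0.04,0, 1.5,0,0,0.04,0, 1.5,0,0,0.04,0, 1.5,0,0,0.04,0, 1.5,0,0,0.03,0, 1.5,0,0,0,0, 1.5,0,0,0,0, 1.5,0,0,0,0]' 80
```

```text
time_s: 16.15
position: [0.4633, -0.015, 0.0968]
tool_rot: [[-0.983, -0.186, 0.0], [-0.186, 0.983, -0.0], [-0.0, -0.0, -1.0]]
ft_force: [-1.4, 0.0, 6.2]
grip_width: 0.0182
gripper_force: 79.1
```

The pin is home: tip at about 55 mm and Fz rising. Releasing.

```bash
python3 -m crank '[2.5,0,0,0,0, 3.5,0,0,0,0, 5,0,0,0,0, 6.5,0,0,0,0, 7,0,0,0,0, 7,0,0,0,0, 7,0,0,0,0, 7,0,0,0,0]' 40
python3 -m crank '[7,0,0,-1,0, 7,0,0,-2,0, 7,0,0,-2,0, 7,0,0,-2,0, 7,0,0,-2,0, 7,0,0,-1.5,0, 7,0,0,0,0, 7,0,0,0,0]'
python3 - <<'E'
from h import *
p=optics.get_image('wrist');save(p,'z.png')
X=[.4633,-.015];print(proj(p,[*X,.128]),proj(p,[*X,.088]))
E
```

```text
time_s: 16.82
position: [0.4632, -0.0149, 0.0966]
tool_rot: [[-0.983, -0.186, 0.0], [-0.186, 0.983, -0.0], [-0.0, -0.0, -1.0]]
ft_force: [-0.4, -1.5, -0.4]
grip_width: 0.0699
gripper_force: 0.0
time_s: 17.48
position: [0.4632, -0.0149, 0.2018]
tool_rot: [[-0.983, -0.186, 0.001], [-0.186, 0.983, -0.0], [-0.001, -0.001, -1.0]]
ft_force: [-0.0, 1.2, -0.9]
grip_width: 0.0698
gripper_force: 0.0
[254.02632479 202.13931638] [254.18768937 185.99648007]
```

View pics/z.png

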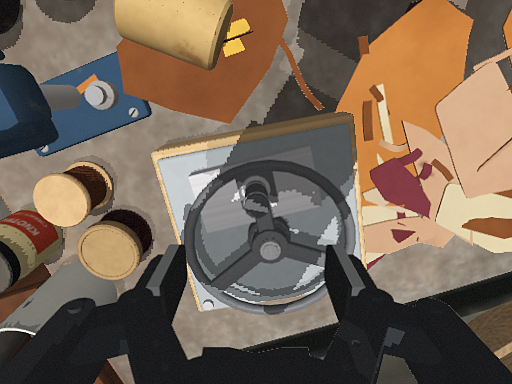

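The pin stands upright in the wheel, with its top near (258,203) and its collar near (256,186), close to the projected home position. The wheel has stayed wound and the gripper is clear.

```bash
python3 -c "
from rig import env
print(env.close_job())"
```

```text
the job is handed in; nothing more can be done
None
```

The wheel is wound to roughly 0.74 rad and held there by the pin alone, which is home with its tip at about 55 mm; the gripper is clear and the job was handed in at about 17.5 s, though no verdict came back.

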